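# Close and lock a detector module with the quarter-turn key

## Robot

A 6-joint arm with a two-finger parallel gripper is mounted at the origin on the work surface. World frame = base frame: x ahead of the robot, y to its left, z up, the work surface at z = 0. Lengths are in m, angles in rad, forces in N, time in s.
With the tool pointing down it reaches from about 0.325 to 0.9 m from the base axis. Payload 3.5 kg.
Tool frame: the origin (TCP) lies midway between the tips of the shut fingers; the grasp point (between the pads) lies 19 mm behind it; z points along the fingers, y is the line along which they close (so a half turn about z gives the same grasp; the last joint's range is limited). The gripper opens to 85 mm and grips with 20 to 120 N. Pads are 22 mm wide; open, the fingers measure 114 mm over their backs; the gripper's body (76 mm by 85 mm) begins 54 mm behind the grasp point. The pads swing forward as they close: fully open they stand 13 mm farther back than shut.
Start: joints at [-1.255, 0.276, -0.026, 1.268, 0, 1.467], TCP at [0.254, -0.571, 0.231] pointing down, gripper open.
Joint ranges: [-3.12, 3.12], [-0.85, 1.88], [-1.08, 1.24], [-1.95, 2.15], [-1.57, 1.53], [-3.14, 3.14]. Speed limits (rad/s): [2.57, 2.57, 3.14, 3.14, 3.14, 3.14].

## Interface

Orientations are given as a unit quaternion [x, y, z, w].
In Python, from station import arm gives the robot as it stands.
- The arm moves only by the tool drive_tool, never from a script. Its argument "plan" is a list of rows, each a list of 7 numbers: the shift along the tool's x, y, z in m, then the turn, a rotation vector about the tool's x, y, z in rad, then the closure, from 0 (fully open) to 1 (shut). A call has 1 to 12 rows; each row is the pose to reach, as a shift and turn from the pose commanded when the call began, along the tool's axes at that moment; what a row does not reach only later rows make up. A row lasts 1/8 s, in which the tool goes at most 62.5 mm and 10.7 degrees, less where a joint would pass 70% of its speed; a pose out of reach is approached as far as the arm can. A call with a gripper value outside its range is refused whole. The fingers move at their own pace and stop on an object; "newtons" is the grip in N (left out, the last holds). Time passes only in rows, so rows that repeat a pose let the fingers close. It gives the time, the measured TCP pose, the force, the opening and the grip force at its end, in the units of the state.
- arm.read_state(): the state, without advancing time (a new reading comes with each control period).
- arm.read_camera(name): name is "side" or "top"; returns a dict with "frame" (400x640x3 uint8, red, green, blue), "camera_matrix" (3x3 intrinsics, pixels), "R" (3x3) and "t" (3): a world point X has camera coordinates R X + t. Camera axes: x right, y down, z forward; pixel columns grow to the right and rows downward; lengths in m; the calibration is good to about 2 mm. A picture is of the moment at which its call begins. There is no depth.
- arm.hand_in(): hands the job in; it is judged then, once.
The state is a dict: "t": time; "qpos": joint angles; "dq": joint speeds; "joint_efforts": joint torques, N m; "tcp_pos": TCP position; "eef_rot": TCP orientation; "ft_force": force on the tool from outside, world axes, zero at the start; "wrist_torque": the same for the moment, N m; "width": finger opening in m; "finger_force": force on a finger pad.
Only numpy, scipy, OpenCV 4.12 (cv2) and the standard library are available. Lean on these libraries where they do the work, as an engineer would, in place of code of your own. Each camera call takes 0.05 s, during which the arm holds its last target. There are 200 camera calls.

## Task

First push the detector module's open cover fully shut. Then take the orange-handled key from its stand, put its blade in the slot of each of the two brass screws on the cover in turn (either first) and turn each clockwise with the key to its stop, then put the key back upright and fully home in its stand and let go. Do not knock the other things about.

Things in the scene. Friction and masses are not known exactly. Their poses are not given: they have to be found in the camera images.
- module: Fixed purple detector case with a grey hinged cover, 170 (x) x 250 (y) x 80 mm high, open on top with black and green detectors inside. Origin at the centre of its underside on the table; x points from the cover's free edge (robot's side) to the hinge, y to the left seen from the robot, z up.
- cover (a joint): Hinge angle of the cover in rad: 0 is shut, it starts propped open at 0.75 to 1.15 and stays where it is left (stiff hinge, about 0.35 N m friction: a push of a few newtons near the free edge moves it). The hinge line is parallel to the module's y.
- cover_hinge (a point): Middle of the cover's hinge line, at module x = +85 mm, 80 mm above the table. The cover is a plate 172 mm long (from the hinge towards module -x when shut) x 250 mm x 8 mm; its underside lies in the hinge line's plane, so when shut its top is 88 mm above the table. The only things standing on its top are the two screw heads.
- cover_edge (a point): Middle of the cover's free edge, on its top (outer) face, 172 mm from the hinge; moves with the cover.
- screw_left (a joint): Turn of the left screw (module +y side) in rad. Starts loose at 0 to 0.45, grows clockwise seen from above the cover, stop (locked) at 1.571. Friction about 0.08 N m, stays where it is left. At 0 the slot lies along the module's x, at 1.571 along its y, in line with the two white marks beside the screw.
- screw_right (a joint): The same for the right screw (module -y side).
- slot_left (a point): Centre of the floor of the left screw's slot; x along the slot, z up with the cover shut, floor then 92 mm above the table. Slot 9 mm wide, 36 mm long (rim closes both ends), 7 mm deep below the lands beside it, 8 mm below the rim. Brass head captive in the cover, 44 mm across, 12 mm high, 130 mm from the hinge, 80 mm left of the cover's middle.
- slot_right (a point): The same for the right screw, 80 mm to the right of the cover's middle.
- key: Loose flat-bladed key, 117 mm tall, 140 g, with an orange handle. Origin at the middle of the blade's tip, z up along the shaft to the handle, x along the blade's width. Collar 52 mm across at 62 to 67 mm above the tip. Starts upright in the stand, collar resting on the stand's top, blade tip 13 mm above the table, yaw within 0.6 rad of the stand's.
- key_tip (a point): Middle of the blade's tip (the key's origin). Blade 28 mm wide (key x), 4 mm thick (key y), 16 mm high; above it a round shaft 14 mm across up to the collar.
- key_grip (a point): Middle of the key's handle, 95 mm above the tip. Handle 60 mm (key x) x 18 mm (key y) x 50 mm high, from 67 to 117 mm above the tip. Hold it by its flat sides, across key y.
- stand: Fixed white block 75 x 75 x 75 mm with a round through hole 36 mm across from its top; the key stands in it. Origin at the centre of its underside. It is either left or right of the module; the steel tank stands on the other side.
- stand_hole (a point): Centre of the mouth of the stand's hole, 75 mm above the table.
- tank: Bystander: small steel tank with black rubber foot and yellow cap, 93 mm across, 159 mm high. Leave alone.
- reagent: Bystander: white bottle with red cap, 60 mm across, 130 mm high. Leave alone.
- tube_rack: Bystander: blue tube rack 70 x 160 x 67 mm. Leave alone.
- driver: Bystander: ordinary screwdriver with blue handle lying on the table. Leave alone.
- filter: Bystander: black filter cartridge 50 x 80 x 20 mm. Leave alone.
- vial_jar: Bystander: amber jar 52 mm across, 70 mm high. Leave alone.

How it is judged:
On the way, in this order (a step that is already met when the one before it is completed fails the run):
1. the cover is shut (value of joint cover below 0.05 rad), for 0.2 s.
2. the key's blade is in the slot of a loose screw (((distance between key_tip and slot_left below 0.0075 m and z of key_tip in the frame of slot_left below 0.0045 m and value of joint screw_left below 0.9 rad) or (distance between key_tip and slot_right below 0.0075 m and z of key_tip in the frame of slot_right below 0.0045 m and value of joint screw_right below 0.9 rad))), for 0.05 s.
3. that screw is turned to its stop with the key (((distance between key_tip and slot_left below 0.01 m and value of joint screw_left above 1.4 rad) or (distance between key_tip and slot_right below 0.01 m and value of joint screw_right above 1.4 rad))), for 0.05 s.
4. the key's blade is in the slot of the other, still loose screw (((distance between key_tip and slot_left below 0.0075 m and z of key_tip in the frame of slot_left below 0.0045 m and value of joint screw_left below 0.9 rad) or (distance between key_tip and slot_right below 0.0075 m and z of key_tip in the frame of slot_right below 0.0045 m and value of joint screw_right below 0.9 rad))), for 0.05 s.
5. both screws are at their stops, the second turned with the key (value of joint each of screw_left, screw_right above 1.4 rad and (distance between key_tip and slot_left below 0.01 m or distance between key_tip and slot_right below 0.01 m)), for 0.05 s.
At the end, for the whole second after the job is handed in: The cover is shut (within 0.05 rad), both screws are within 10 degrees of their clockwise stops (joint above 1.4 rad), and the key stands upright (within 0.1 rad) and still in its stand with its collar down on the top (tip at least 58 mm below the mouth, within 12 mm of the hole's axis) (value of joint cover below 0.05 rad and value of joint each of screw_left, screw_right above 1.4 rad and horizontal distance between key_tip and stand_hole below 0.012 m and z of key_tip in the frame of stand_hole below -0.058 m and angle between key's own z axis and vertical below 0.1 rad and linear speed of key below 0.02 m/s); the robot touches nothing.
It fails at once if a bystander is knocked over or pushed more than 40 mm (distance of any of tank, reagent, tube_rack, driver, filter, vial_jar from where it was at the start of the episode above 0.04 m or angle between any of tank, reagent, vial_jar's own z axis and vertical above 0.5 rad).
It also fails if it takes over 72 s, if anything falls off the work surface, if the arm or the gripper's body presses on something with over 40 N, if the wrist force passes 120 N, or if a joint passes its speed limit or range.

## Working session

There is one attempt and no reset: what is moved stays moved. The work goes in short steps, Python scripts to look and compute and a tool call to move; the robot and the scene stay as the last step left them, time stands still between calls to the robot, and variables do not carry over. Pictures are saved under pics/ and viewed, at most 12 in all, crops included, and the job is handed in when it is done.

Besides the shell and the picture viewer there is one more tool, called after ">>>" as name(argument=value, ...), one argument or row to a line, values as JSON. drive_tool: Moves the arm, as the interface text tells. Its arguments: {"type":"object","properties":{"plan":{"type":"array"},"newtons":{"type":"number"}},"required":["plan"]}

```bash
ls; mkdir -p pics; python3 - <<'E'
from station import arm
import cv2,numpy as np
s=arm.read_state();print({k:np.round(v,3).tolist() for k,v in s.items()})
for n in("side","top"):
    c=arm.read_camera(n);cv2.imwrite(f"pics/{n}0.png",c["frame"][:,:,::-1]);np.savez(f"pics/{n}0.npz",**c)
    print(n,c["camera_matrix"].tolist(),np.round(c["R"],4).tolist(),c["t"], -c["R"].T@c["t"])
E
```

```text
pics
{'t': 0.0, 'qpos': [-1.255, 0.277, -0.028, 1.268, 0.0, 1.467], 'dq': [-0.001, -0.001, -0.001, 0.002, -0.0, 0.001], 'joint_efforts': [-0.001, -44.551, 29.52, 0.016, -0.0, -0.0], 'tcp_pos': [0.254, -0.57, 0.23], 'eef_rot': [0.978, 0.208, -0.0, -0.001], 'ft_force': [-0.121, -0.762, 0.383], 'wrist_torque': [0.006, 0.005, -0.037], 'finger_force': 0.0, 'width': 0.086}
side [[490.10075747755957, 0.0, 312.0680215731382], [0.0, 490.10075747755957, 201.9583097679645], [0.0, 0.0, 1.0]] [[-0.9336, -0.358, -0.0163], [-0.2466, 0.6747, -0.6957], [0.2601, -0.6454, -0.7182]] [0.52773522 0.22325008 1.25402645] [0.22159328 0.84768059 1.06454752]
top [[447.1014686680155, 0.0, 322.26720844833335], [0.0, 447.1014686680155, 195.80153645403993], [0.0, 0.0, 1.0]] [[-0.0135, -0.9999, -0.0069], [-0.9937, 0.0142, -0.1113], [0.1114, 0.0054, -0.9938]] [0.01177957 0.5634343  1.14496316] [ 0.43248384 -0.00238599  1.20062053]
```

View pics/side0.png

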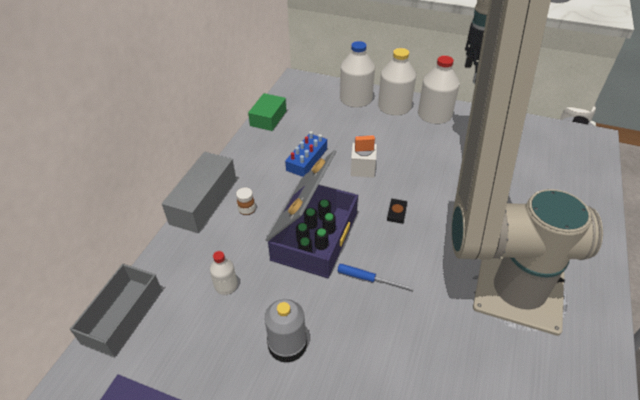

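View pics/top0.png

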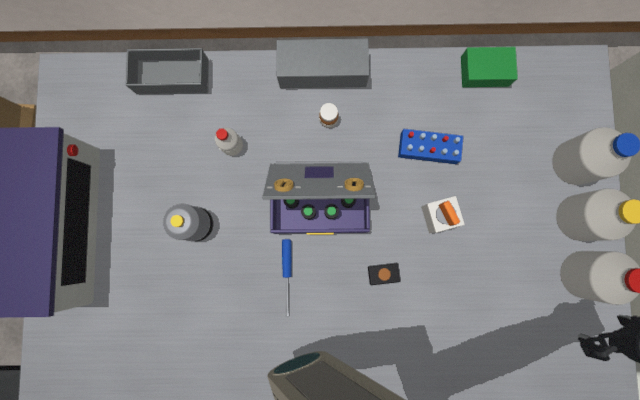

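The top view shows the module centred near (320,200) with its free side down (row 235), the stand at (446,214) with the orange handle at (450,212), and the tank on the left (185,222). The cover's screws are at (284,185) and (354,184). I'll zoom in for corners.

```bash
cat > h.py <<'E'
import numpy as np,cv2
def cam(n):
    c=np.load(f"pics/{n}.npz");return c
def ray(c,uv):
    d=c["R"].T@np.linalg.solve(c["camera_matrix"],[uv[0],uv[1],1.]);return -c["R"].T@c["t"],d
def plane(c,uv,z):
    o,d=ray(c,uv);return o+d*(z-o[2])/d[2]
def proj(c,X):
    p=c["camera_matrix"]@(c["R"]@np.asarray(X,float)+c["t"]);return p[:2]/p[2]
def tri(c1,u1,c2,u2):
    o1,d1=ray(c1,u1);o2,d2=ray(c2,u2)
    s=np.linalg.lstsq(np.c_[d1,-d2],o2-o1,rcond=None)[0]
    a,b=o1+s[0]*d1,o2+s[1]*d2;return (a+b)/2,np.linalg.norm(a-b)
def snap(n,name):
    from station import arm
    c=arm.read_camera(n);np.savez(f"pics/{name}.npz",**c);return c
def crop(c,x0,y0,w,h,k,fn):
    cv2.imwrite(f"pics/{fn}.png",cv2.resize(c["frame"][y0:y0+h,x0:x0+w,::-1],None,fx=k,fy=k,interpolation=cv2.INTER_CUBIC))
E
python3 - <<'E'
from h import *
a=cam("top0");b=cam("side0")
crop(a,255,150,220,100,3.6,"topc")
crop(b,255,130,140,150,4,"sidec")
E
```

```text
(no output)
```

View pics/topc.png

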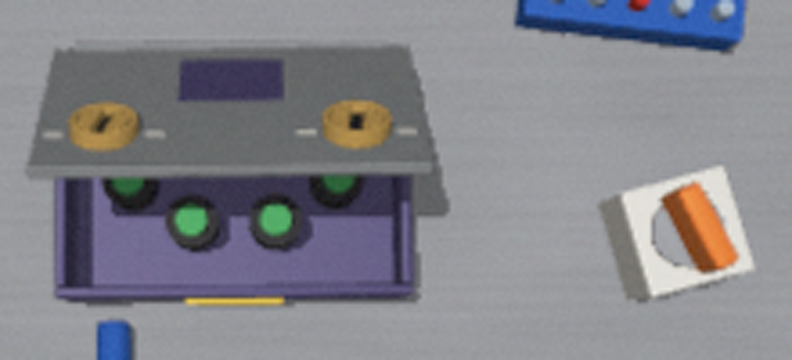

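View pics/sidec.png

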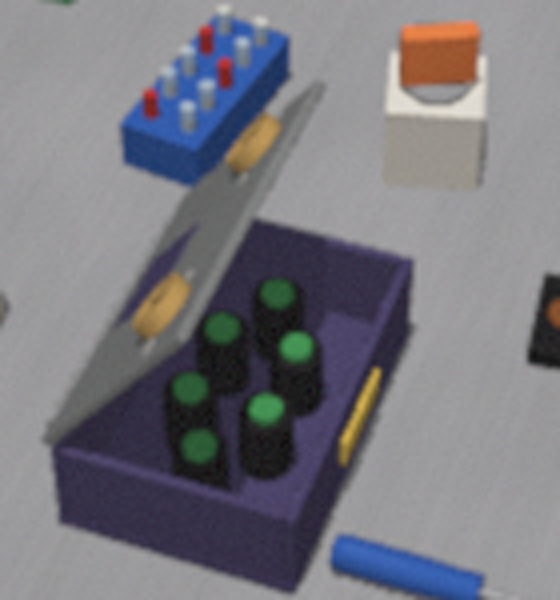

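The crops show front rim corners at top-view (270.5,230.6) and (369.7,231.4), and at side-view (329.5,258) and (358,195.5). The cover's hinge edge is at row ~163 and its free edge at row ~197 (columns 263–375). The stand's top is white and the handle is orange.

```bash
python3 - <<'E'
from h import *
a=cam("top0");b=cam("side0")
for u,v in (((270.5,231),(329.5,258)),((370,231.7),(358,195.5))):
    print("front",np.round(tri(a,u,b,v),4), np.round(plane(a,u,.08),4),np.round(plane(b,v,.08),4))
print("hinge-left side",plane(b,(268.7,241),.08))
# cover free edge (outer top edge): top crop
P=lambda x,y:(255+x/3.6,150+y/3.6); S=lambda x,y:(255+x/4,130+y/4)
print("screwL",tri(a,P(104,125),b,S(162,304))); print("screwR",tri(a,P(357,123),b,S(253,142)))
print("edge R",tri(a,P(432,165),b,S(322,84))); 
for n,c,x0,y0,w,h in(("top",a,425,190,45,48),("side",b,345,130,40,55)):
    hsv=cv2.cvtColor(c["frame"],cv2.COLOR_RGB2HSV)
    H,Sa,V=[hsv[...,i].astype(int) for i in range(3)]
    m=np.zeros(H.shape,bool);m[y0:y0+h,x0:x0+w]=1
    orange=m&(H<18)&(Sa>150)&(V>100)
    ys,xs=np.nonzero(orange);print(n,"orange",cv2.minAreaRect(np.c_[xs,ys].astype(np.float32)),len(xs),xs.min(),xs.max(),ys.min(),ys.max())
    Wm=m&(V>195)&(Sa<40)
    ys,xs=np.nonzero(Wm);r=cv2.minAreaRect(np.c_[xs,ys].astype(np.float32));print("white",r,len(xs));bx=cv2.boxPoints(r)
    print(np.round([plane(c,p,.075)[:2] for p in bx],4).tolist(),plane(c,r[0],.075))
E
```

```text
Traceback (most recent call last):
ValueError: setting an array element with a sequence. The requested array has an inhomogeneous shape after 1 dimensions. The detected shape was (2,) + inhomogeneous part.
```

```bash
python3 - <<'E'
from h import *
a=cam("top0");b=cam("side0")
for u,v in (((270.5,231),(329.5,258)),((370,231.7),(358,195.5))):
    print("front",tri(a,u,b,v), np.round(plane(a,u,.08),4),np.round(plane(b,v,.08),4))
print("hinge-left side",plane(b,(268.7,241),.08))
P=lambda x,y:(255+x/3.6,150+y/3.6); S=lambda x,y:(255+x/4,130+y/4)
print("screwL",tri(a,P(104,125),b,S(162,304))); print("screwR",tri(a,P(357,123),b,S(253,142)))
print("edge R",tri(a,P(432,165),b,S(322,84))); 
for n,c,x0,y0,w,h in(("top",a,425,190,45,48),("side",b,345,130,40,55)):
    hsv=cv2.cvtColor(c["frame"],cv2.COLOR_RGB2HSV)
    H,Sa,V=[hsv[...,i].astype(int) for i in range(3)]
    m=np.zeros(H.shape,bool);m[y0:y0+h,x0:x0+w]=1
    orange=m&(H<18)&(Sa>150)&(V>100)
    ys,xs=np.nonzero(orange);print(n,"orange",cv2.minAreaRect(np.c_[xs,ys].astype(np.float32)),len(xs),xs.min(),xs.max(),ys.min(),ys.max())
    Wm=m&(V>195)&(Sa<40)
    ys,xs=np.nonzero(Wm);r=cv2.minAreaRect(np.c_[xs,ys].astype(np.float32));print("white",r,len(xs));bx=cv2.boxPoints(r)
    print(np.round([plane(c,p,.075)[:2] for p in bx],4).tolist(),plane(c,r[0],.075))
E
```

```text
front (array([0.46865076, 0.13343526, 0.08241441]), np.float64(0.005377016930598874)) [0.4713 0.1344 0.08  ] [0.4666 0.1311 0.08  ]
front (array([ 0.46707485, -0.11514709,  0.07011063]), np.float64(0.0012227419636468152)) [ 0.4662 -0.1143  0.08  ] [ 0.4652 -0.1054  0.08  ]
hinge-left side [0.6334831  0.13366598 0.08      ]
screwL (array([0.57171684, 0.09005004, 0.1914264 ]), np.float64(0.0011348602570964113))
screwR (array([ 0.57120559, -0.0699706 ,  0.19076234]), np.float64(0.0002437156348116007))
edge R (array([ 0.53969728, -0.11423245,  0.21538986]), np.float64(0.0030663606288923047))
top orange ((449.1000671386719, 213.1999969482422), (23.702320098876953, 10.733125686645508), 63.43495178222656) 253 439 458 202 224
white ((445.575439453125, 213.76416015625), (30.081960678100586, 29.532516479492188), 74.05460357666016) 437
[[0.5357, -0.261], [0.5553, -0.3335], [0.4819, -0.3508], [0.4626, -0.2788]] [ 0.50874229 -0.30603608  0.075     ]
side orange ((364.5, 143.0), (14.0, 17.0), 90.0) 245 356 373 136 150
white ((363.6654052734375, 150.85409545898438), (23.890884399414062, 15.095545768737793), 3.5763344764709473) 130
[[0.5346, -0.2601], [0.5541, -0.3308], [0.481, -0.3492], [0.4639, -0.2783]] [ 0.50819855 -0.30404084  0.075     ]
```

>>> drive_tool(
  plan=[
    [0.042,-0.034,-0.02,0,0,-0.18,1],
    [0.084,-0.068,-0.04,0,0,-0.36,1],
    [0.126,-0.103,-0.04,0,0,-0.54,1],
    [0.168,-0.137,-0.04,0,0,-0.72,1],
    [0.21,-0.171,-0.04,0,0,-0.9,1],
    [0.252,-0.206,-0.04,0,0,-1.08,1],
    [0.294,-0.24,-0.04,0,0,-1.26,1],
    [0.336,-0.274,-0.04,0,0,-1.44,1],
    [0.378,-0.309,-0.04,0,0,-1.62,1],
    [0.42,-0.343,-0.04,0,0,-1.8,1],
    [0.462,-0.378,-0.04,0,0,-1.98,1],
    [0.502,-0.412,-0.04,0,0,-2.16,1],
  ],
  newtons=80,
)

```text
t: 1.6
tcp_pos: [0.5455, 0.0114, 0.2709]
eef_rot: [0.275, 0.962, -0.0, -0.0]
ft_force: [0.9, -0.7, 0.1]
width: 0.0002
finger_force: 0.0
```

>>> drive_tool(
  plan=[
    [0,0,0.015,0,0,-0.18,1],
    [0,0,0.03,0,0,-0.36,1],
    [0,0,0.045,0,0,-0.55,1],
    [0,0,0.06,0,0,-0.55,1],
    [0,0,0.075,0,0,-0.55,1],
    [0,0,0.09,0,0,-0.55,1],
    [0,0,0.105,0,0,-0.55,1],
    [0,0,0.12,0,0,-0.55,1],
    [0,0,0.135,0,0,-0.55,1],
    [0,0,0.15,0,0,-0.55,1],
    [0,0,0.165,0,0,-0.55,1],
    [0,0,0.175,0,0,-0.55,1],
  ],
)

```text
t: 3.1
tcp_pos: [0.5448, 0.0096, 0.0951]
eef_rot: [0.006, 1.0, 0.0, -0.001]
ft_force: [0.1, -0.1, -0.0]
width: 0.0001
finger_force: 0.0
```

>>> drive_tool(
  plan=[
    [0,0,0.004,0,0,0,1],
    [0,0,0.008,0,0,0,1],
    [0,0,0.009,0,0,0,1],
    [0,0,0.009,0,0,0,1],
  ],
)

```text
t: 3.6
tcp_pos: [0.5456, 0.0095, 0.088]
eef_rot: [0.006, 1.0, -0.0, 0.001]
ft_force: [-0.9, -0.2, 2.8]
width: -0.0001
finger_force: 1.7
```

```bash
python3 - <<'E'
from h import *
a=snap("side","side1");crop(a,230,100,170,150,4,"side1c")
E
```

```text
(no output)
```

View pics/side1c.png

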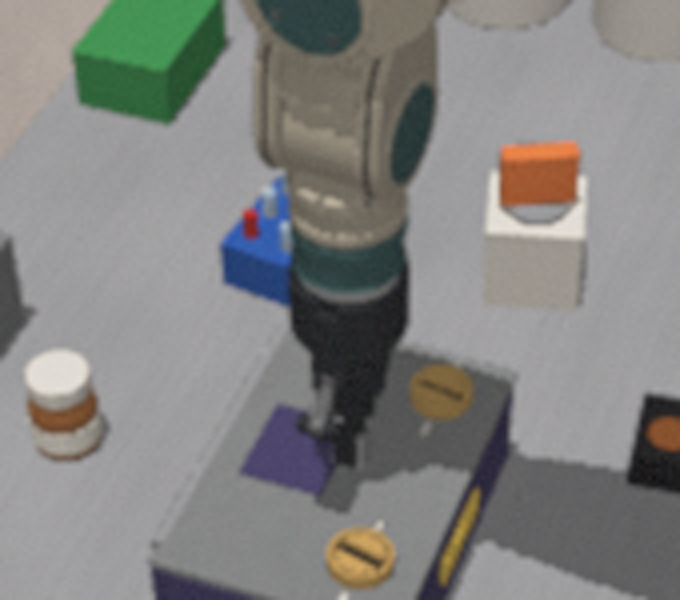

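The cover is shut flat under the fingertips; the screws are at (360,555) left and (441,391) right in the crop, and the key is undisturbed. Next I'll measure the handle's top face and back off.

```bash
python3 - <<'E'
from h import *
a=cam("top0");b=cam("side0")
f=a["frame"][199:227,436:462]
hsv=cv2.cvtColor(f,cv2.COLOR_RGB2HSV)
for r in range(28): print(199+r,' '.join(f"{hsv[r,c,2] if hsv[r,c,1]>130 else 0:3d}" for c in range(26)))
E
```

```text
199   0   0   0   0   0   0   0   0   0   0   0   0   0   0   0   0   0   0   0   0   0   0   0   0   0   0
200   0   0   0   0   0   0   0   0   0   0   0   0   0   0   0   0   0   0   0   0   0   0   0   0   0   0
201   0   0   0   0   0   0   0   0   0   0   0 209 218   0   0   0   0   0   0   0   0   0   0   0   0   0
202   0   0   0   0   0   0   0   0 191 209 221 229 228 223   0   0   0   0   0   0   0   0   0   0   0   0
203   0   0   0   0   0   0   0 157 220 232 235 235 232 228   0   0   0   0   0   0   0   0   0   0   0   0
204   0   0   0   0   0 126 131 164 223 237 236 235 234 229 220   0   0   0   0   0   0   0   0   0   0   0
205   0   0   0 124 130 128 132 143 186 231 236 236 235 232 227   0   0   0   0   0   0   0   0   0   0   0
206   0   0   0   0 125 127 128 132 159 223 236 237 234 233 230 221   0   0   0   0   0   0   0   0   0   0
207   0   0   0   0 124 128 127 128 142 203 230 236 235 235 232 227 202   0   0   0   0   0   0   0   0   0
208   0   0   0   0   0 124 128 129 133 169 222 235 236 235 233 231 224   0   0   0   0   0   0   0   0   0
209   0   0   0   0 
[... 1223 characters left out ...]
 125 126 151 214 230 235 233 230 230 225   0   0   0
221   0   0   0   0   0   0   0   0   0   0   0 128 121 123 125 131 175 224 234 234 232 229 226 214   0   0
222   0   0   0   0   0   0   0   0   0   0   0   0 122 123 127 127 141 186 230 235 232 223 221   0   0   0
223   0   0   0   0   0   0   0   0   0   0   0   0   0 122 125 124 128 157 221 227 223   0   0   0   0   0
224   0   0   0   0   0   0   0   0   0   0   0   0   0 121 122 121 121 133 168 184   0   0   0   0   0   0
225   0   0   0   0   0   0   0   0   0   0   0   0   0   0   0   0   0   0   0   0   0   0   0   0   0   0
226   0   0   0   0   0   0   0   0   0   0   0   0   0   0   0   0   0   0   0   0   0   0   0   0   0   0
```

>>> drive_tool(
  plan=[
    [0,0,-0.03,0,0,0,1],
    [0,0,-0.08,0,0,0,0.5],
    [0.005,0.05,-0.12,0,0,0,0],
    [0.01,0.1,-0.15,0,0,-0.12,0],
    [0.02,0.155,-0.15,0,0,-0.24,0],
    [0.025,0.21,-0.15,0,0,-0.36,0],
    [0.03,0.265,-0.15,0,0,-0.47,0],
    [0.037,0.31,-0.15,0,0,-0.47,0],
    [0.037,0.31,-0.15,0,0,-0.47,0],
  ],
)

```text
t: 4.78
tcp_pos: [0.5116, 0.3228, 0.237]
eef_rot: [-0.229, 0.973, 0.0, 0.0]
ft_force: [0.3, -0.9, -0.6]
width: 0.0849
finger_force: 0.0
```

Wrong sign of y, but the tool stayed well above everything. Now the handle pose and the slots, then move to the key.

```bash
cat >> h.py <<'E'
def go(target,yaw):
    "tool-frame shift and z turn from the present pose to a world target, tool down"
    from station import arm
    from scipy.spatial.transform import Rotation as Q
    s=arm.read_state();R=Q.from_quat(s["eef_rot"]).as_matrix();y=np.arctan2(R[1,0],R[0,0])
    print("shift",np.round(R.T@(np.array(target)-s["tcp_pos"]),4),"now yaw",round(y,3),"turn z",round(-((yaw-y+np.pi)%(2*np.pi)-np.pi),3),s["tcp_pos"])
def handle(c,box,z,v=185):
    x0,y0,w,h=box;hsv=cv2.cvtColor(c["frame"],cv2.COLOR_RGB2HSV).astype(int)
    m=np.zeros(hsv.shape[:2],bool);m[y0:y0+h,x0:x0+w]=1
    m&=(hsv[...,0]<18)&(hsv[...,1]>130)&(hsv[...,2]>v)
    ys,xs=np.nonzero(m);P=np.array([plane(c,p,z)[:2] for p in zip(xs,ys)])
    ce,sz,_=r=cv2.minAreaRect((P*1000).astype(np.float32));bp=cv2.boxPoints(r)
    e=max((bp[1]-bp[0],bp[2]-bp[1]),key=np.linalg.norm)
    e2=np.linalg.eigh(np.cov(P.T))[1][:,1]
    print("handle",P.mean(0),ce,sz,"yaw",np.arctan2(e[1],e[0]),np.arctan2(e2[1],e2[0]),len(P))
E
python3 - <<'E'
from h import *
handle(cam("top0"),(430,195,40,40),.130)
a=snap("top","top2");crop(a,250,150,220,110,3.6,"top2c")
b=snap("side","side2")
go((.51,-.305,.24),-2.67)
E
```

```text
handle [ 0.50884724 -0.30466139] (509.0855407714844, -304.3534240722656) (57.132835388183594, 15.178189277648926) yaw 0.4231725 -2.6913399490618493 152
shift [ 0.2783 -0.5597 -0.0026] now yaw -2.683 turn z -0.013 [0.51197725 0.32009581 0.23698337]
```

View pics/top2c.png

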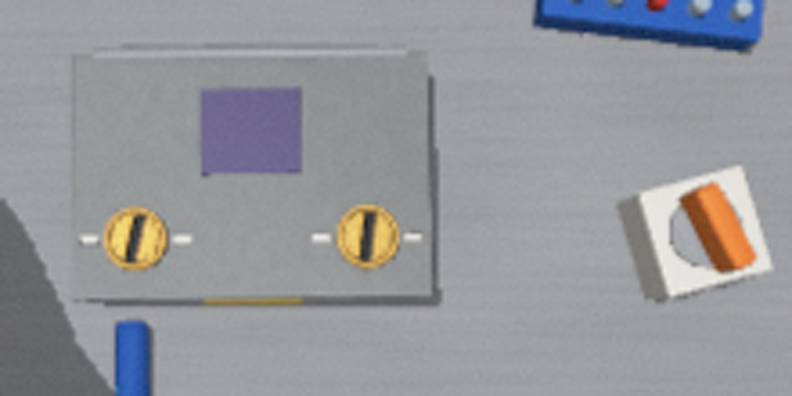

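The cover is shut. The slots lie near module x (left at crop (135,238), tilted; right at (368,236)), with the white marks to either side. Moving over the key.

>>> drive_tool(
  plan=[
    [0.024,-0.048,0,0,0,0.016,0],
    [0.048,-0.096,0,0,0,0.016,0],
    [0.072,-0.144,0,0,0,0.016,0],
    [0.096,-0.192,0,0,0,0.016,0],
    [0.12,-0.24,0,0,0,0.016,0],
    [0.144,-0.288,0,0,0,0.016,0],
    [0.168,-0.336,0,0,0,0.016,0],
    [0.192,-0.384,0,0,0,0.016,0],
    [0.216,-0.432,0,0,0,0.016,0],
    [0.24,-0.48,0,0,0,0.016,0],
    [0.264,-0.528,0,0,0,0.016,0],
    [0.2788,-0.5597,0,0,0,0.016,0],
  ],
)

```text
t: 6.38
tcp_pos: [0.5075, -0.309, 0.2374]
eef_rot: [-0.217, 0.976, -0.0, -0.0]
ft_force: [0.9, 0.8, 0.7]
width: 0.0855
finger_force: 0.0
```

```bash
cat >> h.py <<'E'
def screws(c,y0=(.09,-.07),top=.100):
    hsv=cv2.cvtColor(c["frame"],cv2.COLOR_RGB2HSV).astype(int)
    for y in y0:
        u,v=np.round(proj(c,(.508,y,top))).astype(int);r=12
        w=hsv[v-r:v+r+1,u-r:u+r+1]
        yel=(w[...,0]>12)&(w[...,0]<32)&(w[...,1]>90)&(w[...,2]>90)
        h=cv2.convexHull(np.argwhere(yel)[:,::-1].astype(np.int32));m=np.zeros(yel.shape,np.uint8);cv2.fillPoly(m,[h],1)
        ys,xs=np.nonzero(m);C=plane(c,(xs.mean()+u-r,ys.mean()+v-r),top)
        dk=(cv2.erode(m,np.ones((3,3)))>0)&(w[...,2]<100)
        ys,xs=np.nonzero(dk);D=np.array([plane(c,(p+u-r,q+v-r),top-.004)[:2] for p,q in zip(xs,ys)])
        e=np.linalg.eigh(np.cov(D.T))[1][:,1];e=e*np.sign(e[0])
        print("screw",y,C,"area",m.sum(),"slot",D.mean(0),len(D),"yaw",np.arctan2(e[1],e[0]))
E
python3 - <<'E'
from h import *
screws(cam("top2"));screws(cam("side2"))
go((.509,-.3045,.093),-2.70)
E
```

```text
screw 0.09 [0.50699022 0.09130466 0.1       ] area 245 slot [0.50751768 0.09228006] 31 yaw -0.2586022137254938
screw -0.07 [ 0.50629847 -0.06794233  0.1       ] area 253 slot [ 0.50730836 -0.06785924] 35 yaw -0.13868825515539351
screw 0.09 [0.50525933 0.09701728 0.1       ] area 205 slot [0.50749401 0.09191388] 15 yaw -0.23359940937761633
  avg = a.mean(axis, **keepdims_kw)
  ret = um.true_divide(
h.py:44: RuntimeWarning: Degrees of freedom <= 0 for slice
  e=np.linalg.eigh(np.cov(D.T))[1][:,1];e=e*np.sign(e[0])
  c *= np.true_divide(1, fact)
  c *= np.true_divide(1, fact)
Traceback (most recent call last):
ValueError: not enough values to unpack (expected 2, got 0)

During handling of the above exception, another exception occurred:

Traceback (most recent call last):
  File "h.py", line 44, in screws
    e=np.linalg.eigh(np.cov(D.T))[1][:,1];e=e*np.sign(e[0])
      ~~~~~~~~~~~~~~^^^^^^^^^^^^^
numpy.linalg.LinAlgError: 0-dimensional array given. Array must be at least two-dimensional
```

```bash
python3 - <<'E'
from h import *
snap("top","top3")
go((.509,-.3045,.093),-2.70)
E
```

```text
shift [-0.0047  0.0077  0.1442] now yaw -2.707 turn z -0.007 [ 0.50794083 -0.31283271  0.23719138]
```

>>> drive_tool(
  plan=[
    [-0.005,0.008,0.03,0,0,0,0],
    [-0.005,0.008,0.06,0,0,0,0],
    [-0.005,0.008,0.09,0,0,0,0],
    [-0.005,0.008,0.12,0,0,0,0],
    [-0.005,0.008,0.135,0,0,0,0],
    [-0.005,0.008,0.144,0,0,0,0],
    [-0.005,0.008,0.144,0,0,0,0],
    [-0.005,0.008,0.144,0,0,0,0],
  ],
)

```text
t: 7.42
tcp_pos: [0.511, -0.2966, 0.0945]
eef_rot: [-0.219, 0.976, -0.001, 0.001]
ft_force: [0.2, 0.1, -0.9]
width: 0.0854
finger_force: 0.0
```

```bash
python3 - <<'E'
from h import *
c=snap("side","side3");crop(c,320,90,90,100,5,"side3c")
go((.509,-.3045,.093),-2.70)
E
```

```text
shift [ 0.0053 -0.0063  0.0015] now yaw -2.7 turn z -0.0 [ 0.51106082 -0.29652444  0.09454   ]
```

View pics/side3c.png

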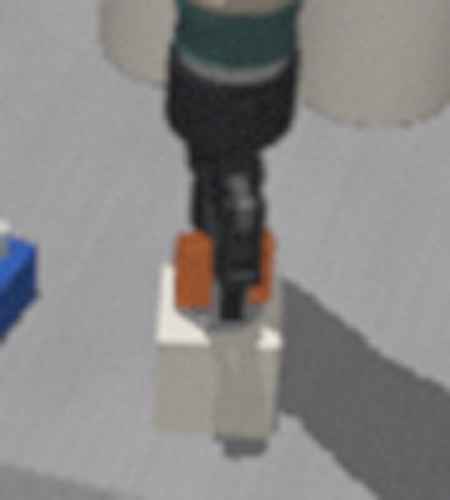

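The open fingers straddle the handle, sitting slightly to the right of its centre (finger at 238, handle 177–275). I'll correct by a few mm and close.

>>> drive_tool(
  plan=[
    [0.005,-0.006,0,0,0,0,0],
    [0.005,-0.006,0,0,0,0,0],
    [0.005,-0.006,0,0,0,0,0.5],
    [0.005,-0.006,0,0,0,0,1],
    [0.005,-0.006,0,0,0,0,1],
    [0.005,-0.006,0,0,0,0,1],
    [0.005,-0.006,0,0,0,0,1],
    [0.005,-0.006,0,0,0,0,1],
  ],
  newtons=80,
)

```text
t: 8.48
tcp_pos: [0.5086, -0.3037, 0.0936]
eef_rot: [-0.219, 0.976, -0.0, 0.0]
ft_force: [0.9, -1.1, 1.0]
width: 0.0172
finger_force: 78.4
```

```bash
python3 - <<'E'
from h import *
go((.509,-.3045,.093),-2.70)
from station import arm
print(arm.read_state()["width"],arm.read_state()["finger_force"],arm.read_state()["ft_force"])
E
```

```text
shift [-0.     -0.0009  0.0006] now yaw -2.7 turn z -0.0 [ 0.50856005 -0.30366747  0.09355577]
0.017224887614939566 78.39295864105225 [ 0.87020174 -1.07211074  0.96814214]
```

>>> drive_tool(
  plan=[
    [0,0,-0.02,0,0,0,1],
    [0,0,-0.06,0,0,0,1],
    [0,0,-0.1,0,0,0,1],
    [-0.005,0.01,-0.12,0,0,0.1,1],
    [-0.025,0.054,-0.12,0,0,0.22,1],
    [-0.045,0.098,-0.12,0,0,0.34,1],
    [-0.065,0.141,-0.12,0,0,0.46,1],
    [-0.085,0.184,-0.12,0,0,0.58,1],
    [-0.099,0.214,-0.12,0,0,0.58,1],
    [-0.099,0.214,-0.12,0,0,0.58,1],
    [-0.099,0.214,-0.12,0,0,0.58,1],
    [-0.099,0.214,-0.12,0,0,0.58,1],
  ],
)

```text
t: 9.98
tcp_pos: [0.5063, -0.0686, 0.2131]
eef_rot: [0.07, 0.998, -0.0, -0.0]
ft_force: [0.7, -0.7, -1.3]
width: 0.0171
finger_force: 78.6
```

```bash
python3 - <<'E'
from h import *
go((.507,-.068,.2136),-.14-np.pi)
a=snap("side","side4");c=snap("top","top4")
A=cv2.resize(a["frame"][90:240,280:420,::-1],None,fx=4,fy=4,interpolation=2)[:, :400]
crop(a,270,110,130,110,5,"side4c")
E
```

```text
shift [-0.0006  0.0007 -0.0005] now yaw 3.002 turn z -0.0 [ 0.50634233 -0.06857044  0.21310124]
```

View pics/side4c.png

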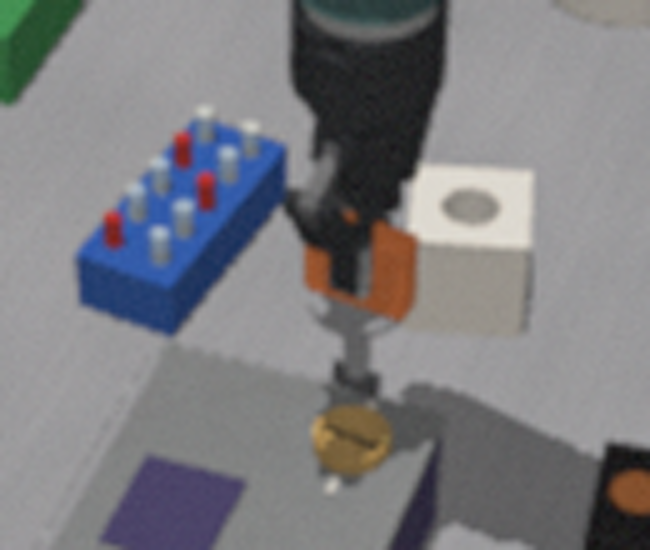

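The blade hangs over the right screw: blade bottom ≈ crop (356,390), screw centre (352,438) with the slot visible, and the stand's empty hole at (470,206).

```bash
python3 - <<'E'
from h import *
a=cam("side4")
print("tip exp px",(proj(a,(.5063,-.0686,.1325))-[270,110])*5,"slot exp",(proj(a,(.507,-.068,.099))-[270,110])*5)
for s in(-1,1): print("blade corner exp",(proj(a,(.5063+s*.0139,-.0686-s*.002,.1325))-[270,110])*5)
print("hole",plane(a,(364,151.2),.075), "slot",plane(a,(270+352/5,110+438/5),.099))
f=a["frame"][180:208,328:354].astype(int)
for r in range(28): print(180+r,' '.join(f"{f[r,c].sum()//3:3d}" for c in range(26)))
E
```

```text
tip exp px [352.55622801 386.24467617] slot exp [349.47929848 429.98676351]
blade corner exp [375.67228252 394.77575378]
blade corner exp [329.60946769 377.77607729]
hole [ 0.50673711 -0.30279419  0.075     ] slot [ 0.50368999 -0.06256742  0.099     ]
180 157 157 158 156 154 155 158 157 157 157 137 102  95  97  97 107 139 158 156 159 161 158 157 156 158 160
181 156 159 157 156 154 155 158 155 146 136 128 100  94  94  94 108 140 158 158 158 159 157 153 156 157 159
182 156 156 156 156 155 154 159 156 133  98  96  95  95  95  96 112 143 156 159 156 156 155 158 157 159 157
183 156 156 158 156 158 159 157 157 124  62  71  83  95  96  96 112 140 155 158 158 158 158 157 158 159 158
184 149 148 147 154 155 158 157 151 114  61  61  80  95  98  93  89 107 127 148 159 157 157 157 157 156 159
185 136 136 137 144 149 149 147 142 109  61  57  70  80  85  78  67  68  91 132 154 155 157 159 158 154 157
186 130 130 130 130 134 134 131 123 103  78  59  57  64  66  62  56  55  83 131 156 157 157 159 147 133 132
187 127 129 128 127 128 126 112  95  92  90  76  76  65  56  55  54  54  86 131 156 158 157 
[... 1475 characters left out ...]
  93 103 113 118 106  92 101 111 121 131 132 133 134
202 130 128 131 134 130 115  91  86  91  91  93  97  96  92 103 102  98  93 103 123 130 132 132 133 134 134
203 130 130 131 131 131 115  87  82  85  90  90  90  89  91  91  96 102 105 124 132 134 134 133 131 135 132
204 130 133 133 132 132 114  85  86  92  92  87  88  87  89  98 111 119 127 134 135 136 133 133 134 133 124
205 132 131 132 132 132 122 112 120 139 128  93  83  83  88 106 128 132 134 134 137 133 133 134 135 133 114
206 132 130 133 135 132 130 131 152 177 159 110  85  87 102 122 132 135 133 134 134 132 136 135 134 124  96
207 131 131 132 131 131 133 140 173 189 156 128 115 118 122 132 136 133 134 134 135 135 136 135 136 116  77
```

>>> drive_tool(
  plan=[
    [0,0.002,0.015,0,0,0,1],
    [0,0.002,0.028,0,0,0,1],
    [0,0.002,0.03,0,0,0,1],
    [0,0.002,0.033,0,0,0,1],
    [0,0.002,0.036,0,0,0,1],
    [0,0.002,0.038,0,0,0,1],
    [0,0.002,0.038,0,0,0,1],
  ],
)

```text
t: 10.95
tcp_pos: [0.5067, -0.0657, 0.1753]
eef_rot: [0.069, 0.998, -0.0, 0.0]
ft_force: [0.4, -0.2, -1.5]
width: 0.0173
finger_force: 78.6
```

In the slot, tip below the lands with no force. Seat it and turn.

>>> drive_tool(
  plan=[
    [0,0,0.002,0,0,0,1],
    [0,0,0.002,0,0,0,1],
    [0,0,0.002,0,0,0.15,1],
    [0,0,0.002,0,0,0.3,1],
    [0,0,0.002,0,0,0.45,1],
    [0,0,0.002,0,0,0.6,1],
    [0,0,0.002,0,0,0.75,1],
    [0,0,0.002,0,0,0.75,1],
  ],
)

```text
t: 11.95
tcp_pos: [0.5064, -0.0662, 0.1733]
eef_rot: [0.429, 0.903, -0.001, -0.0]
ft_force: [0.0, -1.8, -1.6]
width: 0.0175
finger_force: 78.7
```

```bash
python3 - <<'E'
from station import arm
s=arm.read_state();print(s["tcp_pos"],s["wrist_torque"],s["ft_force"],s["qpos"])
E
```

```text
[ 0.50643268 -0.06616162  0.17328214] [-0.41935329  0.21427812  0.02188828] [ 0.03000433 -1.80602194 -1.5618176 ] [-0.25579452  0.11449931 -0.35219124  1.10437643 -0.00128522  0.6314545 ]
```

>>> drive_tool(
  plan=[
    [0,0,0,0,0,0.15,1],
    [0,0,0,0,0,0.3,1],
    [0,0,0,0,0,0.45,1],
    [0,0,0,0,0,0.6,1],
    [0,0,0,0,0,0.7,1],
    [0,0,0,0,0,0.78,1],
    [0,0,0,0,0,0.78,1],
  ],
)

```text
t: 12.82
tcp_pos: [0.5072, -0.0658, 0.1734]
eef_rot: [0.74, 0.673, 0.0, 0.0]
ft_force: [1.4, -0.0, -3.0]
width: 0.0171
finger_force: 78.5
```

```bash
python3 - <<'E'
from h import *
from station import arm
s=arm.read_state();print(s["tcp_pos"],s["wrist_torque"],s["ft_force"],s["qpos"])
go((.506,-.066,.173),-1.571-np.pi)
E
```

```text
[ 0.50722613 -0.06581052  0.17337951] [-0.20468692 -0.37090764  0.00980766] [ 1.41510217 -0.04709293 -2.96344161] [-2.55535217e-01  1.14650654e-01 -3.51799365e-01  1.10318521e+00
  1.18869368e-04  1.41025759e+00]
shift [-0.0003 -0.0012  0.0004] now yaw 1.476 turn z -0.095 [ 0.50722613 -0.06581052  0.17337951]
```

>>> drive_tool(
  plan=[
    [0,0,0,0,0,0.06,1],
    [0,0,0,0,0,0.12,1],
    [0,0,0,0,0,0.12,1],
  ],
)

```text
t: 13.2
tcp_pos: [0.5073, -0.0658, 0.1734]
eef_rot: [0.779, 0.627, 0.0, 0.0]
ft_force: [1.3, -0.2, -3.6]
width: 0.017
finger_force: 78.4
```

```bash
python3 - <<'E'
from h import *
from station import arm
s=arm.read_state();print(s["tcp_pos"],s["wrist_torque"],s["ft_force"])
go((.506,-.066,.173),-1.571-np.pi)
c=snap("side","side5");crop(c,300,120,80,100,6,"side5c")
E
```

```text
[ 0.50728695 -0.0658279   0.17338676] [-0.24539675 -0.56112609  0.06188561] [ 1.34135872 -0.15485667 -3.58143715]
shift [-0.0004 -0.0012  0.0004] now yaw 1.356 turn z -0.215 [ 0.50728695 -0.0658279   0.17338676]
```

View pics/side5c.png

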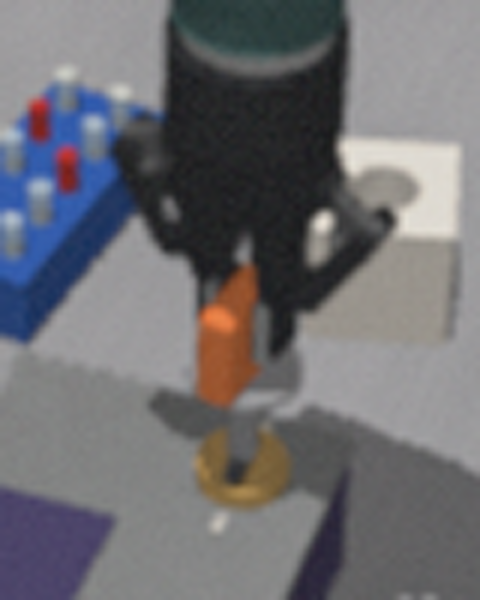

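The blade sits in the right screw's slot, at crop (240,470), with the slot now roughly along y. I'll press a little further to feel for the stop.

>>> drive_tool(
  plan=[
    [0,0,0,0,0,0.08,1],
    [0,0,0,0,0,0.08,1],
  ],
)

```text
t: 13.5
tcp_pos: [0.5073, -0.0658, 0.1734]
eef_rot: [0.803, 0.596, 0.0, 0.001]
ft_force: [2.2, -1.6, -5.3]
width: 0.0173
finger_force: 78.5
```

```bash
python3 - <<'E'
from h import *
from station import arm
s=arm.read_state();print(s["tcp_pos"],s["wrist_torque"],s["ft_force"])
go((.506,-.066,.173),-1.571-np.pi)
E
```

```text
[ 0.50731509 -0.06581714  0.17336498] [-0.29653538 -0.86983571  0.55041873] [ 2.22086232 -1.57221775 -5.3085709 ]
shift [-0.0006 -0.0012  0.0004] now yaw 1.277 turn z -0.294 [ 0.50731509 -0.06581714  0.17336498]
```

Torque jumped to 0.55 N·m, so that's the stop. Back off, lift, and go over the left screw.

>>> drive_tool(
  plan=[
    [0,0,0,0,0,-0.12,1],
    [0,0,0,0,0,-0.2,1],
    [0,0,-0.015,0,0,-0.2,1],
    [0,0,-0.04,0,0,-0.2,1],
    [0.02,-0.006,-0.042,0,0,-0.38,1],
    [0.04,-0.012,-0.042,0,0,-0.56,1],
    [0.062,-0.019,-0.042,0,0,-0.74,1],
    [0.084,-0.026,-0.042,0,0,-0.92,1],
    [0.106,-0.032,-0.042,0,0,-1.1,1],
    [0.128,-0.039,-0.042,0,0,-1.28,1],
    [0.145,-0.044,-0.042,0,0,-1.46,1],
    [0.153,-0.0465,-0.042,0,0,-1.61,1],
  ],
)

```text
t: 15.0
tcp_pos: [0.5065, 0.0951, 0.2165]
eef_rot: [0.126, 0.992, 0.0, -0.0]
ft_force: [-0.1, 0.7, -0.9]
width: 0.0171
finger_force: 79.1
```

>>> drive_tool(
  plan=[
    [0,0,0,0,0,0,1],
    [0,0,0,0,0,0,1],
  ],
)

```text
t: 15.25
tcp_pos: [0.507, 0.0939, 0.2159]
eef_rot: [0.13, 0.991, -0.0, -0.0]
ft_force: [-0.4, 0.4, -1.4]
width: 0.0174
finger_force: 79.1
```

```bash
python3 - <<'E'
from h import *
from station import arm
go((.507,.094,.1753),-.25-np.pi)
c=snap("side","side6");d=snap("top","top6")
im=np.hstack([cv2.resize(x["frame"][y:y+h,u:u+h,::-1],(400,400),interpolation=2) for x,u,y,h in((c,290,150,100),(d,260,160,100))]);cv2.imwrite("pics/both6.png",im)
print((proj(c,(.507,.094,.135))-[290,150])*4,(proj(c,(.507,.094,.099))-[290,150])*4)
E
```

```text
shift [-0.      0.0001  0.0406] now yaw 2.88 turn z -0.011 [0.50697192 0.09392845 0.21585562]
[117.8919547  315.94692983] [118.1996956 352.8656619]
```

View pics/both6.png

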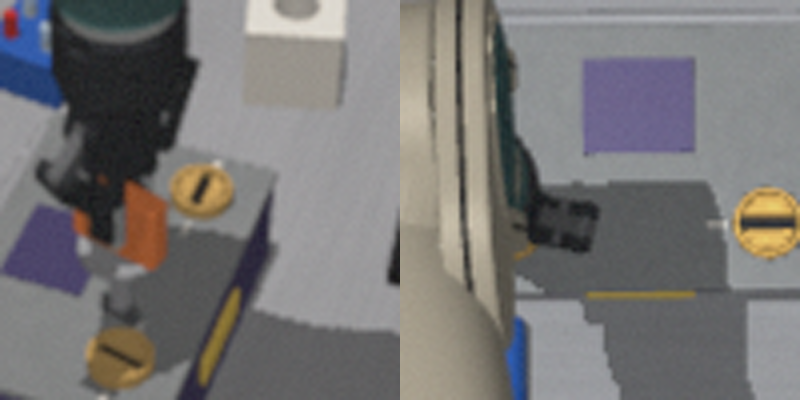

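The right screw's slot now lies along y, in line with its marks. The blade hangs over the left slot, which is at crop (121,356). Descending.

>>> drive_tool(
  plan=[
    [0,0,0.018,0,0,0,1],
    [0,0,0.03,0,0,0,1],
    [0,0,0.033,0,0,0,1],
    [0,0,0.036,0,0,0,1],
    [0,0,0.039,0,0,0,1],
    [0,0,0.0405,0,0,0,1],
    [0,0,0.0405,0,0,0,1],
  ],
)

```text
t: 16.23
tcp_pos: [0.5072, 0.0942, 0.1748]
eef_rot: [0.129, 0.992, 0.0, 0.0]
ft_force: [0.0, 0.3, -1.9]
width: 0.0169
finger_force: 79.1
```

>>> drive_tool(
  plan=[
    [0,0,0.0015,0,0,0,1],
    [0,0,0.0015,0,0,0,1],
    [0,0,0.0015,0,0,0.15,1],
    [0,0,0.0015,0,0,0.3,1],
    [0,0,0.0015,0,0,0.45,1],
    [0,0,0.0015,0,0,0.6,1],
    [0,0,0.0015,0,0,0.75,1],
    [0,0,0.0015,0,0,0.9,1],
    [0,0,0.0015,0,0,1.05,1],
    [0,0,0.0015,0,0,1.2,1],
    [0,0,0.0015,0,0,1.35,1],
    [0,0,0.0015,0,0,1.35,1],
  ],
)

```text
t: 17.73
tcp_pos: [0.5077, 0.0942, 0.1733]
eef_rot: [0.72, 0.694, 0.0, 0.0]
ft_force: [1.4, -0.3, -3.5]
width: 0.0172
finger_force: 78.9
```

>>> drive_tool(
  plan=[
    [0,0,0,0,0,0.1,1],
    [0,0,0,0,0,0.2,1],
    [0,0,0,0,0,0.25,1],
    [0,0,0,0,0,0.25,1],
  ],
)

```text
t: 18.23
tcp_pos: [0.5079, 0.0942, 0.1734]
eef_rot: [0.8, 0.6, 0.001, 0.001]
ft_force: [2.2, -0.2, -4.6]
width: 0.017
finger_force: 78.8
```

```bash
python3 - <<'E'
from h import *
from station import arm
s=arm.read_state();print(s["tcp_pos"],s["wrist_torque"],s["ft_force"])
go((.506,.094,.173),-1.571-np.pi)
E
```

```text
[0.50790526 0.0941783  0.17337236] [-0.06502881 -0.81823228  0.52848258] [ 2.19944425 -0.22734957 -4.61117073]
shift [-0.0007 -0.0018  0.0004] now yaw 1.287 turn z -0.284 [0.50790526 0.0941783  0.17337236]
```

Left screw is at its stop too. Back off, lift, and carry the key to the stand.

>>> drive_tool(
  plan=[
    [0,0,0,0,0,-0.12,1],
    [0,0,0,0,0,-0.2,1],
    [0,0,-0.015,0,0,-0.2,1],
    [0,0,-0.046,0,0,-0.2,1],
    [-0.045,0.013,-0.046,0,0,-0.2,1],
    [-0.093,0.027,-0.046,0,0,-0.2,1],
    [-0.141,0.041,-0.046,0,0,-0.2,1],
    [-0.189,0.055,-0.046,0,0,-0.2,1],
    [-0.237,0.07,-0.046,0,0,-0.2,1],
    [-0.285,0.084,-0.046,0,0,-0.2,1],
    [-0.333,0.098,-0.046,0,0,-0.2,1],
    [-0.382,0.112,-0.046,0,0,-0.2,1],
  ],
)

```text
t: 19.73
tcp_pos: [0.5057, -0.3053, 0.2206]
eef_rot: [0.738, 0.675, 0.0, 0.0]
ft_force: [0.6, -0.2, -1.1]
width: 0.0171
finger_force: 79.4
```

>>> drive_tool(
  plan=[
    [0,0,0,0,0,0,1],
    [0,0,0,0,0,0,1],
    [0,0,0,0,0,0,1],
  ],
)

```text
t: 20.1
tcp_pos: [0.5059, -0.3025, 0.2196]
eef_rot: [0.737, 0.676, 0.0, -0.0]
ft_force: [0.1, 0.2, -1.9]
width: 0.017
finger_force: 79.3
```

```bash
python3 - <<'E'
from h import *
go((.5086,-.304,.0936),1.487)
c=snap("side","side7");d=snap("top","top7")
im=np.hstack([cv2.resize(x["frame"][y:y+h,u:u+h,::-1],(400,400),interpolation=2) for x,u,y,h in((c,315,90,100),(d,275,160,100))]);cv2.imwrite("pics/both7.png",im)
E
```

```text
shift [-0.0013  0.0029  0.126 ] now yaw 1.484 turn z -0.003 [ 0.50588683 -0.30252947  0.21963211]
```

View pics/both7.png

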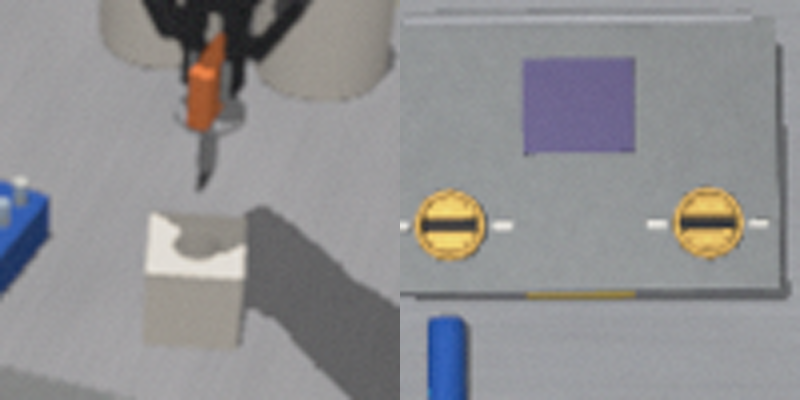

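Both screws are in line with their marks. The key hangs over the stand (tip at (203,188), hole at (207,240) in the left crop). I'll check its tilt against the projection.

```bash
python3 - <<'E'
from h import *
c=cam("side7");T=np.array([.5059,-.3025,.139])
for n,z in(("tip",0),("shaft20",.02),("collar",.0645),("top",.117)): print(n,(proj(c,T+[0,0,z])-[315,90])*4)
for s in(-1,1): print("corner",(proj(c,T+[.0012*s,.014*s,0])-[315,90])*4)
print("hole",(proj(c,(.5086,-.304,.075))-[315,90])*4)
f=c["frame"][118:140,355:380].astype(int)
for r in range(22): print(118+r,' '.join(f"{f[r,k].sum()//3:3d}" for k in range(25)))
E
```

```text
tip [202.0166623  180.04535757]
shaft20 [203.67372502 158.82565496]
collar [207.47973482 110.08736934]
top [212.19388997  49.71972642]
corner [208.83515572 169.57229782]
corner [195.11736518 190.64253006]
hole [194.15169922 243.33520169]
118 156 155 155 140 138 153 140 103  95  97  99  97  89  81  88  99 101  99  99  96 100 133 160 160 159
119 155 155 155 139 129 148 136 106  99  99  99  98  89  92  98 100  99 100  99 100 102 136 161 160 158
120 156 154 156 148 136 134 123  99  94  99  96  95  94 114 134 126 120 118 116 119 118 145 160 163 161
121 155 155 157 155 150 136 117  98  94  98  99  96  99 129 157 147 142 138 123 126 138 155 161 160 160
122 157 156 155 157 159 155 138 115 106 102  94  97 103 122 140 138 131 129 133 142 155 164 162 159 158
123 158 153 155 159 160 160 156 147 140 124  99  94 102 106 119 127 133 144 153 160 163 163 160 162 161
124 156 159 158 161 160 163 163 160 158 138 107  92  96 100 121 147 156 162 163 162 163 163 161 160 159
125 158 160 159 161 161 162 161 162 160 140  97  96  97 100 132 160 163 162 163 163 165 161 162 160 160
126 157 158 160 161 161 160 16
[... 725 characters left out ...]
 159 162 156 126  78  71  94 138 161 163 162 161 161 162 162 162 162 163 162
134 160 159 161 162 163 159 161 161 152 111  60  67 117 154 163 163 163 159 160 161 162 163 162 165 163
135 159 159 160 161 159 158 160 161 152 109  63  91 139 162 162 164 161 161 163 162 162 162 163 160 163
136 160 161 161 159 158 159 160 162 145 104  80 121 155 165 165 162 161 159 162 161 160 163 161 163 164
137 160 159 158 159 160 158 161 162 145 116 120 148 162 163 160 161 160 160 160 162 162 166 162 162 163
138 159 163 160 157 158 160 160 162 157 147 149 159 163 161 161 159 157 161 163 161 163 162 162 166 162
139 157 159 156 156 159 161 161 160 162 158 161 161 161 162 160 160 161 162 160 163 164 164 163 163 165
```

>>> drive_tool(
  plan=[
    [-0.0012,0.0037,0.02,0,0,0,1],
    [-0.0012,0.0037,0.045,0,0,0,1],
    [-0.0012,0.0037,0.055,0,0,0,1],
    [-0.0012,0.0037,0.06,0,0,0,1],
    [-0.0012,0.0037,0.067,0,0,0,1],
    [-0.0012,0.0037,0.075,0,0,0,1],
    [-0.0012,0.0037,0.085,0,0,0,1],
    [-0.0012,0.0037,0.1,0,0,0,1],
    [-0.0012,0.0037,0.1,0,0,0,1],
  ],
)

```text
t: 21.32
tcp_pos: [0.5082, -0.3044, 0.1172]
eef_rot: [0.738, 0.675, -0.0, -0.002]
ft_force: [0.2, -0.2, -1.9]
width: 0.017
finger_force: 79.3
```

>>> drive_tool(
  plan=[
    [0,0,0.01,0,0,0,1],
    [0,0,0.018,0,0,0,1],
    [0,0,0.021,0,0,0,1],
    [0,0,0.0235,0,0,0,1],
    [0,0,0.0235,0,0,0,1],
    [0,0,0.0235,0,0,0,1],
  ],
)

```text
t: 22.08
tcp_pos: [0.5098, -0.3056, 0.0961]
eef_rot: [0.738, 0.675, 0.0, 0.0]
ft_force: [-0.0, 1.2, -2.1]
width: 0.017
finger_force: 79.3
```

>>> drive_tool(
  plan=[
    [0,0,0.001,0,0,0,1],
    [0,0,0.002,0,0,0,1],
    [0,0,0.003,0,0,0,1],
    [0,0,0.003,0,0,0,1],
  ],
)

```text
t: 22.58
tcp_pos: [0.5097, -0.3055, 0.0935]
eef_rot: [0.738, 0.675, -0.0, 0.0]
ft_force: [-1.9, 0.4, 3.6]
width: 0.017
finger_force: 80.1
```

Contact: the collar is down on the stand. Release and withdraw.

>>> drive_tool(
  plan=[
    [0,0,0,0,0,0,0.6],
    [0,0,0,0,0,0,0.3],
    [0,0,0,0,0,0,0],
    [0,0,0,0,0,0,0],
    [0,0,0,0,0,0,0],
    [0,0,-0.015,0,0,0,0],
    [0,0,-0.04,0,0,0,0],
    [0,0,-0.08,0,0,0,0],
    [0,0,-0.14,0,0,0,0],
    [-0.06,0,-0.15,0,0,0,0],
    [-0.12,0,-0.15,0,0,0,0],
    [-0.12,0,-0.15,0,0,0,0],
  ],
)

```text
t: 24.08
tcp_pos: [0.4988, -0.4292, 0.244]
eef_rot: [0.739, 0.674, -0.0, 0.002]
ft_force: [-0.8, 1.1, -1.0]
width: 0.0857
finger_force: 0.0
```

```bash
python3 - <<'E'
from h import *
c=snap("side","side8");d=snap("top","top8")
im=np.hstack([cv2.resize(x["frame"][y:y+100,u:u+w,::-1],(4*w,400),interpolation=2) for x,u,y,w in((c,300,100,90),(d,370,160,100))]);cv2.imwrite("pics/both8.png",im)
handle(d,(430,195,40,40),.130)
E
```

```text
handle [ 0.50900449 -0.30548714] (508.9642333984375, -305.5140075683594) (55.472633361816406, 15.502674102783203) yaw 1.4793892 1.486706506620281 153
```

View pics/both8.png

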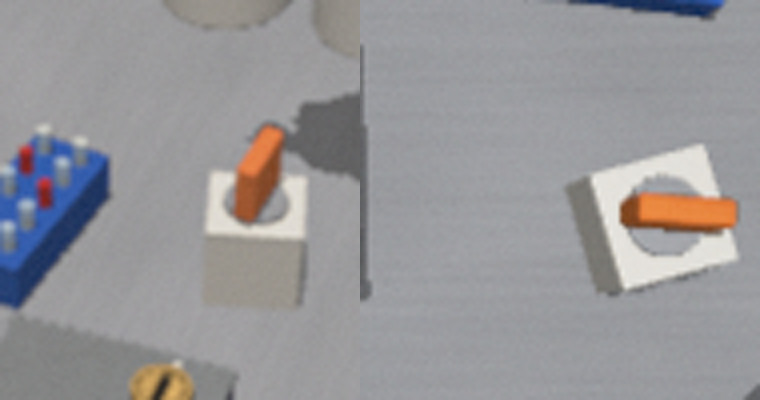

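The key stands upright with its collar flat on the stand's top and its handle centre at (0.509, -0.3055), right over the hole. The gripper is clear of everything. Handing in.

```bash
python3 -c "
from station import arm
print(arm.hand_in())"
```

```text
the job is handed in; nothing more can be done
None
```

Job handed in at about 24 s: the cover is shut, both screws were turned with the key to their stops, and the key is back upright in its stand and released; the hand-in returned no verdict.

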